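# Press three prick-markers on a leather sole in order

## Robot

A 6-joint arm with a two-finger parallel gripper is mounted at the origin on a cart in front of the work surface, level with it; the furniture and walls round the work are solid. World frame = base frame: x ahead of the robot, y to its left, z up, the work surface at z = 0. Lengths are in m, angles in rad, forces in N, time in s.
With the tool pointing down it reaches from about 0.225 to 0.875 m from the base axis. Payload 3.4 kg.
Tool frame: the origin (TCP) lies between the finger pads; the fingertips stand 11 mm ahead of it and the grasp point (between the pads) lies 8 mm behind it; z points along the fingers, y is the direction in which the jaws open and shut (so a half turn about z gives the same grasp; the last joint's range is limited). The gripper opens to 85 mm and grips with 20 to 120 N. Pads are 22 mm wide; open, the fingers measure 114 mm over their backs; the gripper's body (76 mm by 85 mm) begins 54 mm behind the grasp point. The pads swing forward as they close: fully open they stand 13 mm farther back than shut.
Start: joints at [-1.389, 0.276, 1.505, -0, 1.361, -0.121], TCP at [0.171, -0.549, 0.242] pointing down, gripper open.
Joint ranges: [-2.89, 2.89], [-0.75, 2.08], [0.22, 2.7], [-1.18, 4.32], [0.11, 2.71], [-2.7, 2.7]. Speed limits (rad/s): [2.57, 2.57, 3.14, 3.14, 3.14, 3.14].

## Interface

Orientations are given as a unit quaternion [w, x, y, z].
In Python, from rig import manip gives the robot as it stands. The module is installed in compiled form; this text tells all that it offers.
- The arm moves only by the tool move_arm, never from a script. Its argument "series" is a list that holds one entry, the list of rows, each a list of 7 numbers: the shift along the world's x, y, z in m, then the turn, a rotation vector about the world's x, y, z in rad, then the finger opening in m, from 0 to 0.0854. A call has 1 to 20 rows; each row shifts and turns the commanded pose from where the row before left it; what a row does not reach is not made up. A row lasts 1/12 s, in which the tool goes at most 41.7 mm and 7.16 degrees, less where a joint would pass 70% of its speed; a pose out of reach is approached as far as the arm can. A call with a gripper value outside its range is refused whole. The fingers move at their own pace and stop on an object; "newtons" is the grip in N (left out, the last holds). Time passes only in rows, so rows that do not move let the fingers close. It gives the time, the measured TCP pose, the force and the opening at its end, in the units of the state.
- manip.get_state(): the state, without advancing time (a new reading comes with each control period).
- manip.get_image(name): name is "scene" or "top" or "wrist"; returns a dict with "color" (480x640x3 uint8, red, green, blue), "fx", "fy", "cx", "cy" (pixels), "R" (3x3) and "t" (3): a world point X has camera coordinates R X + t; the wrist camera has in their place "tool_from_camera" (4x4, takes a point from camera to tool coordinates, whose origin is the TCP and whose axes are the flange's). Camera axes: x right, y down, z forward; pixel columns grow to the right and rows downward; lengths in m; the calibration is good to about 2 mm. The wrist camera is an equidistant fisheye: a pixel r from the principal point sees the ray r / f radians off the axis. A picture is of the moment at which its call begins: read the wrist's pose just before it. There is no depth.
- manip.sign_off(): hands the job in, once; it reports no verdict.
The state is a dict: "clock": time; "qpos": joint angles; "qd": joint speeds; "effort": joint torques, N m; "position": TCP position; "ee_rot": TCP orientation; "contact_force": force on the tool from outside, world axes, zero at the start; "moment": the same for the moment, N m; "width": finger opening in m.
Only numpy, scipy, OpenCV 4.12 (cv2) and the standard library are available. Lean on these libraries where they do the work, as an engineer would, in place of code of your own. Each camera call takes 0.05 s, during which the arm holds its last target.

## Task

Mark the nail holes in the leather sole: with your fingertips push the plungers of the three steel prick-markers that stand on it fully down, one after the other, first the one with the round cap, then the square cap, last the narrow bar cap. Press lightly from above, without pinching, lifting, tipping or shifting the markers, and leave everything else where it is.

Things in the scene. Friction and masses are not known exactly. Their poses are not given: they have to be found in the camera images.
- round_top (a point): centre of the flat upper face of the round cap (round disc, 31 mm across, 9 mm thick, bright steel); it sinks with the plunger; its z axis points up
- round_plunger (a joint): how far the plunger with the round cap is pushed down, m: about 0 (raised, up to 0.002 at the start) to 0.012 (fully home, a hard stop). It takes about 3 N to move and stays where it is pushed; it does not spring back
- round_marker: loose marker that carries the round cap: a turned dark steel foot, 47 mm across and 24 mm high, about 0.35 kg, with the plunger upright in its middle (upper face of the cap 49 mm above the foot's underside when raised); origin at the centre of the foot's underside, z up; it stands on the 4.5 mm thick leather sole
- square_top (a point): centre of the flat upper face of the square cap (square, 28 x 28 mm, 9 mm thick, bright steel); it sinks with the plunger; its z axis points up
- square_plunger (a joint): how far the plunger with the square cap is pushed down, m: about 0 (raised, up to 0.002 at the start) to 0.012 (fully home, a hard stop). It takes about 3 N to move and stays where it is pushed; it does not spring back
- square_marker: loose marker that carries the square cap: a turned dark steel foot, 47 mm across and 24 mm high, about 0.35 kg, with the plunger upright in its middle (upper face of the cap 49 mm above the foot's underside when raised); origin at the centre of the foot's underside, z up; it stands on the 4.5 mm thick leather sole
- bar_top (a point): centre of the flat upper face of the bar cap (narrow bar, 14 x 50 mm (long side along the marker's own y axis), 9 mm thick, bright steel); it sinks with the plunger; its z axis points up
- bar_plunger (a joint): how far the plunger with the bar cap is pushed down, m: about 0 (raised, up to 0.002 at the start) to 0.012 (fully home, a hard stop). It takes about 3 N to move and stays where it is pushed; it does not spring back
- bar_marker: loose marker that carries the bar cap: a turned dark steel foot, 47 mm across and 24 mm high, about 0.35 kg, with the plunger upright in its middle (upper face of the cap 49 mm above the foot's underside when raised); origin at the centre of the foot's underside, z up; it stands on the 4.5 mm thick leather sole
- sole: cut leather sole, 260 mm long, about 90 mm wide and 4.5 mm thick, lying fixed on the bench; origin at the middle of its underside. The three markers stand on it in a row about 85 mm apart, in any order
- spool: bystander: wooden spool of pale thread, 42 mm across, 55 mm high, standing near the sole; origin at the centre of its underside
- punch: bystander: plain steel hole punch standing upright on the bench, 17 mm across, 52 mm high, near the sole; origin at the centre of its underside
- chalk: bystander: stick of chalk, about 60 mm long, 12 mm thick, lying near the sole; origin at the centre of its underside
- awl: bystander: awl with wooden handle, 95 mm long, 26 mm thick, lying to the right of the sole; origin at the centre of its underside
- brass_knob: bystander: ball-shaped brass weight, 56 mm across, 54 mm high, standing near the sole; origin at the centre of its underside
Not all that is in view belongs to the job. What is shaped like the round_marker but blue or green is not meant.

How it is judged:
By the outcome, as a careful person would: the job done as asked, in the order asked, and still so for the second after the job is handed in, with the robot touching nothing.
It also fails if it takes over 40 s, if anything falls off the work surface, if the arm or the gripper's body presses on something with over 40 N, if the wrist force passes 120 N, or if a joint passes its speed limit or range.

## Working session

There is one attempt and no reset: what is moved stays moved. The work goes in short steps, Python scripts to look and compute and a tool call to move; the robot and the scene stay as the last step left them, time stands still between calls to the robot, and variables do not carry over. Pictures are saved under pics/ and viewed, and the job is handed in when it is done.

Besides the shell and the picture viewer there is one more tool, called after "Call:" in YAML: its name, and indented under it one key for each argument. move_arm: Moves the arm, as the interface text tells. Its arguments: {"type":"object","properties":{"series":{"type":"array"},"newtons":{"type":"number"}},"required":["series"]}

```bash
mkdir -p pics; python3 - <<'E'
from rig import manip
import cv2,numpy as np
s=manip.get_state();print(s)
for n in ["top","scene"]:
    d=manip.get_image(n);cv2.imwrite(f"pics/{n}0.png",d["color"][:,:,::-1])
    print(n,{k:np.round(v,4).tolist() for k,v in d.items() if k!="color"})
    np.save(f"{n}0.npy",d,allow_pickle=True)
E
```

```text
{'clock': 0.0, 'qpos': array([-1.38899175e+00,  2.76611671e-01,  1.50614157e+00, -1.52578833e-05,
        1.36069158e+00, -1.20995696e-01]), 'qd': array([-0.00013996, -0.0012916 ,  0.00099098, -0.00047876,  0.00069576,
       -0.0014719 ]), 'effort': array([-1.46032658e-04, -4.16784525e+01, -2.45802659e+01,  1.89800039e-05,
        1.09026051e-02,  3.28765111e-05]), 'position': array([ 0.17136117, -0.54833883,  0.24142682]), 'ee_rot': array([-9.25427496e-04,  9.88560210e-01,  1.50823916e-01, -3.56089263e-05]), 'contact_force': array([-0.31569597,  0.48597495, -0.82583752]), 'moment': array([ 0.01282264, -0.03835147, -0.01326491]), 'width': 0.0855471395960055}
top {'fx': 484.66, 'fy': 484.66, 'cx': 323.0747, 'cy': 245.3532, 'R': [[-0.0256, -0.9995, 0.0164], [-0.9904, 0.0231, -0.136], [0.1356, -0.0197, -0.9906]], 't': [0.0855, 0.5269, 0.9095]}
scene {'fx': 489.9802, 'fy': 489.9802, 'cx': 322.3272, 'cy': 246.8075, 'R': [[-0.7178, -0.6963, -0.0046], [-0.4071, 0.425, -0.8085], [0.5649, -0.5784, -0.5885]], 't': [0.4441, 0.24, 0.6768]}
```

View pics/top0.png

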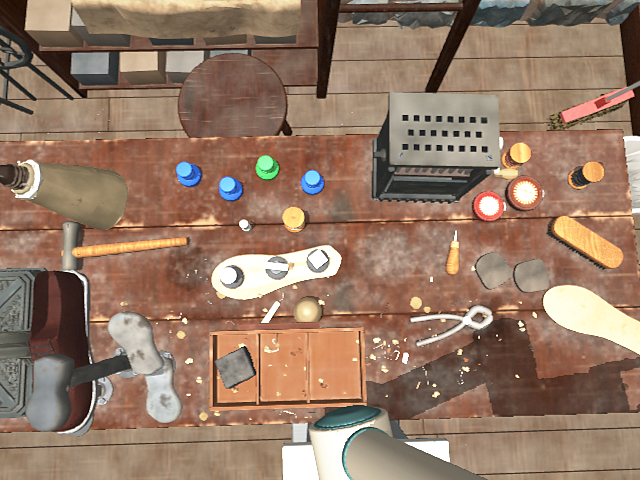

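View pics/scene0.png

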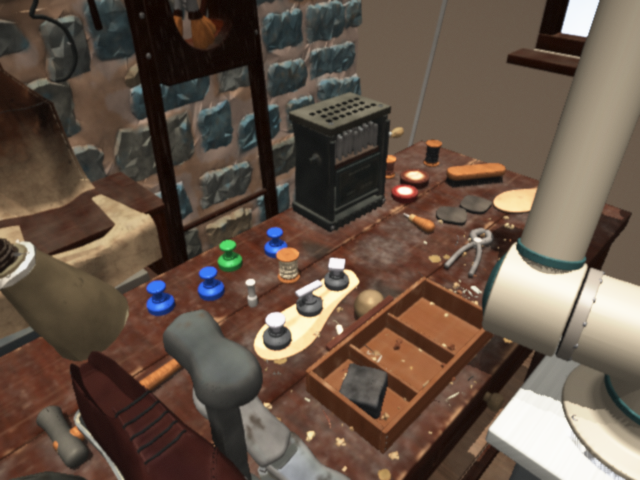

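Both views show the sole with three bright-capped markers. In the top view, round is at (231,275), bar at (277,267) and square at (318,260). The lookalikes are blue at (188,174), (231,188) and (312,182), green at (267,167), and the punch at (245,225). I choose the three on the sole and check them in a close crop.

```bash
python3 - <<'E'
import cv2,numpy as np
a=cv2.imread("pics/top0.png")[215:325,195:355]; b=cv2.imread("pics/scene0.png")[245:370,240:400]
cv2.imwrite("pics/c1.png",np.vstack([cv2.resize(a,(640,440//2*1+80),interpolation=2)[:0],cv2.resize(a,None,fx=5,fy=5,interpolation=2)]))
cv2.imwrite("pics/c2.png",cv2.resize(b,None,fx=4,fy=4,interpolation=2))
E
ls
```

```text
pics
scene0.npy
top0.npyTraceback (most recent call last):
  File "<stdin>", line 3, in <module>
    return _nx.concatenate(arrs, 0, dtype=dtype, casting=casting)
           ~~~~~~~~~~~~~~~^^^^^^^^^^^^^^^^^^^^^^^^^^^^^^^^^^^^^^^
ValueError: all the input array dimensions except for the concatenation axis must match exactly, but along dimension 1, the array at index 0 has size 640 and the array at index 1 has size 800
```

```bash
python3 - <<'E'
import cv2,numpy as np
a=cv2.imread("pics/top0.png")[215:325,195:355]; b=cv2.imread("pics/scene0.png")[245:370,240:400]
cv2.imwrite("pics/c1.png",cv2.resize(a,None,fx=5,fy=5,interpolation=2))
cv2.imwrite("pics/c2.png",cv2.resize(b,None,fx=4,fy=4,interpolation=2))
E
```

```text
(no output)
```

View pics/c1.png

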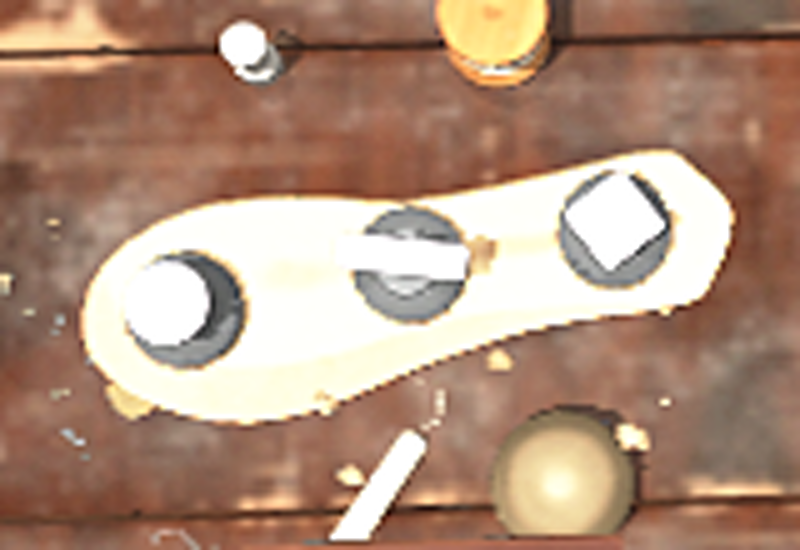

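View pics/c2.png

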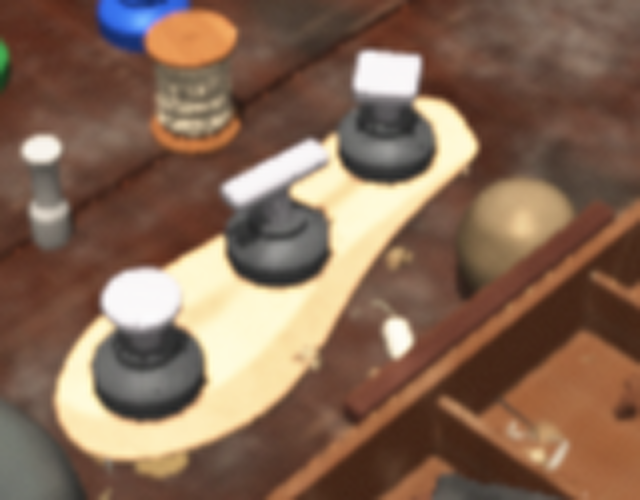

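```bash
cat > h.py <<'E'
import numpy as np
def ray(d,u,v):
    R=np.array(d["R"]);t=np.array(d["t"])
    r=R.T@np.array([(u-d["cx"])/d["fx"],(v-d["cy"])/d["fy"],1.]);return -R.T@t,r
def onplane(d,u,v,z):
    c,r=ray(d,u,v);return c+r*(z-c[2])/r[2]
def tri(a,b):
    (c1,r1),(c2,r2)=a,b
    s,_,_,_=np.linalg.lstsq(np.c_[r1,-r2],c2-c1,rcond=None)
    p,q=c1+s[0]*r1,c2+s[1]*r2
    return (p+q)/2,np.linalg.norm(p-q)
E
python3 - <<'E'
from h import *
T=np.load("top0.npy",allow_pickle=True).item();S=np.load("scene0.npy",allow_pickle=True).item()
o=lambda x,y,f,ox,oy:((x+.5)/f-.5+ox,(y+.5)/f-.5+oy)
P={"round":((168,303),(142,299)),"bar":((408,257),(275,171)),"square":((615,222),(388,73))}
for n,(a,b) in P.items():
    a=o(*a,5,195,215);b=o(*b,4,240,245)
    print(n,onplane(T,*a,.053).round(4),onplane(S,*b,.053).round(4),*[np.round(x,4) for x in tri(ray(T,*a),ray(S,*b))])
for n,p in {"roundfoot":(190,310),"barfoot":(411,265),"sqfoot":(615,229)}.items():
    print(n,onplane(T,*o(*p,5,195,215),.016).round(4))
e=[onplane(T,*o(*p,5,195,215),.053) for p in ((345,248),(468,266))];print(e,np.linalg.norm(e[0]-e[1]))
E
```

```text
round [0.4736 0.2537 0.053 ] [0.473  0.2556 0.053 ] [0.4741 0.2543 0.0512] 0.0008
bar [0.4889 0.1629 0.053 ] [0.4899 0.1662 0.053 ] [0.4902 0.164  0.0512] 0.0029
square [0.5004 0.084  0.053 ] [0.5011 0.0839 0.053 ] [0.5006 0.0842 0.0534] 0.0005
roundfoot [0.4736 0.2516 0.016 ]
barfoot [0.4893 0.1646 0.016 ]
sqfoot [0.5016 0.0838 0.016 ]
[array([0.49290553, 0.18673159, 0.053     ]), array([0.48492569, 0.14020032, 0.053     ])] 0.04721056676775378
```

Both views agree to about 2–3 mm: round cap (0.474, 0.254), bar (0.4895, 0.164), square (0.501, 0.084). I'll close the fingers and traverse at height.

Call:
move_arm:
  series:
    - [[0.011,0.0285,0,0,0,0,0],[0.011,0.0285,0,0,0,0,0],[0.011,0.0285,0,0,0,0,0],[0.011,0.0285,0,0,0,0,0],[0.011,0.0285,0,0,0,0,0],[0.011,0.0285,0,0,0,0,0],[0.011,0.0285,0,0,0,0,0],[0.011,0.0285,0,0,0,0,0],[0.011,0.0285,0,0,0,0,0],[0.011,0.0285,0,0,0,0,0],[0.011,0.0285,0,0,0,0,0],[0.011,0.0285,0,0,0,0,0],[0.011,0.0285,0,0,0,0,0],[0.011,0.0285,0,0,0,0,0]]
  newtons: 20

```text
clock: 1.27
position: [0.3254, -0.1483, 0.2421]
ee_rot: [-0.0, 0.989, 0.151, -0.0]
contact_force: [1.1, -0.8, 0.4]
width: 0.0002
```

Call:
move_arm:
  series:
    - [[0.011,0.0285,0,0,0,0,0],[0.011,0.0285,0,0,0,0,0],[0.011,0.0285,0,0,0,0,0],[0.011,0.0285,0,0,0,0,0],[0.011,0.0285,0,0,0,0,0],[0.011,0.0285,0,0,0,0,0],[0.011,0.0285,0,0,0,0,0],[0.011,0.0285,0,0,0,0,0],[0.011,0.0285,0,0,0,0,0],[0.011,0.0285,0,0,0,0,0],[0.011,0.0285,0,0,0,0,0],[0.011,0.0285,0,0,0,0,0],[0.011,0.0285,0,0,0,0,0],[0.011,0.0285,0,0,0,0,0],[0,0,0,0,0,0,0],[0,0,0,0,0,0,0]]

```text
clock: 2.6
position: [0.4793, 0.2501, 0.2414]
ee_rot: [0.0, 0.988, 0.152, -0.001]
contact_force: [-0.0, -0.6, -0.1]
width: 0.0001
```

```bash
python3 - <<'E'
from rig import manip
import cv2,numpy as np
s=manip.get_state();print(s)
d=manip.get_image("wrist");cv2.imwrite("pics/w1.png",d["color"][:,:,::-1])
print({k:np.round(v,4).tolist() for k,v in d.items() if k!="color"})
d["state"]=s;np.save("w1.npy",d,allow_pickle=True)
E
```

```text
{'clock': 2.6, 'qpos': array([ 3.52433683e-01,  2.25738734e-01,  1.57710898e+00, -3.59574652e-04,
        1.34057378e+00,  1.61810303e+00]), 'qd': array([-0.0310753 , -0.02760204,  0.03501935, -0.01297409,  0.01542595,
       -0.0025037 ]), 'effort': array([ 8.36382732e-01, -3.77259207e+01, -2.51619405e+01,  1.74327591e-01,
       -1.98058854e-01,  3.53092630e-02]), 'position': array([0.47934818, 0.25011208, 0.24140121]), 'ee_rot': array([ 3.53073786e-04,  9.88378058e-01,  1.52012986e-01, -8.61473458e-04]), 'contact_force': array([-0.04476426, -0.61703612, -0.08241544]), 'moment': array([-0.00889775,  0.02892714, -0.01689979]), 'width': 0.00013901152919530902}
{'fx': 371.6483, 'fy': 371.6483, 'cx': 324.912, 'cy': 241.5364, 'tool_from_camera': [[0.0009, -0.9528, -0.3036, 0.0763], [1.0, 0.0008, 0.0006, 0.0002], [-0.0004, -0.3036, 0.9528, -0.1311], [0.0, 0.0, 0.0, 1.0]]}
```

View pics/w1.png

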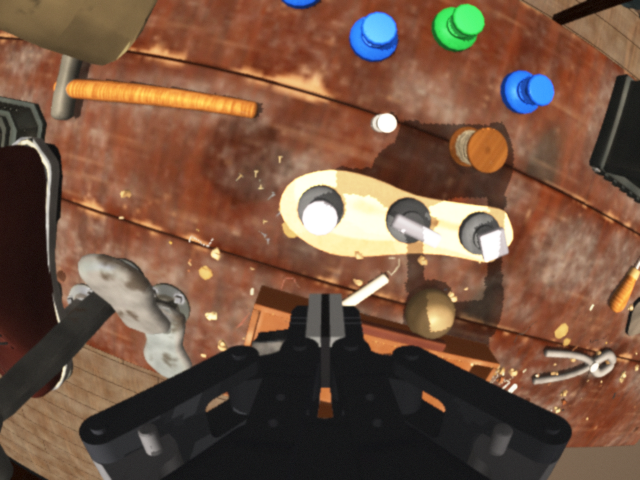

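The wrist view shows round cap at (321,218), bar at (416,228), square at (494,243), and the tips shut at (325,300). I'll cross-check the positions with it.

```bash
cat >> h.py <<'E'
from scipy.spatial.transform import Rotation as Ro
def wray(d,u,v):
    s=d["state"];q=np.array(s["ee_rot"]);A=Ro.from_quat(q[[1,2,3,0]]).as_matrix()
    M=np.array(d["tool_from_camera"]);x,y=u-d["cx"],v-d["cy"];r=np.hypot(x,y);th=r/d["fx"]
    c=np.array([np.sin(th)*x/r,np.sin(th)*y/r,np.cos(th)])
    return A@M[:3,3]+s["position"],A@M[:3,:3]@c
def wpl(d,u,v,z):
    c,r=wray(d,u,v);return c+r*(z-c[2])/r[2]
E
python3 - <<'E'
from h import *
import cv2
d=np.load("w1.npy",allow_pickle=True).item()
for p in ((321,217.5),(416,228),(494,244)):print(wpl(d,*p,.053).round(4))
im=d["color"][160:280,270:530,::-1]
cv2.imwrite("pics/w1c.png",cv2.resize(im,None,fx=3,fy=3,interpolation=2))
E
```

```text
[0.4751 0.2519 0.053 ]
[0.4921 0.1666 0.053 ]
[0.502  0.0842 0.053 ]
```

View pics/w1c.png

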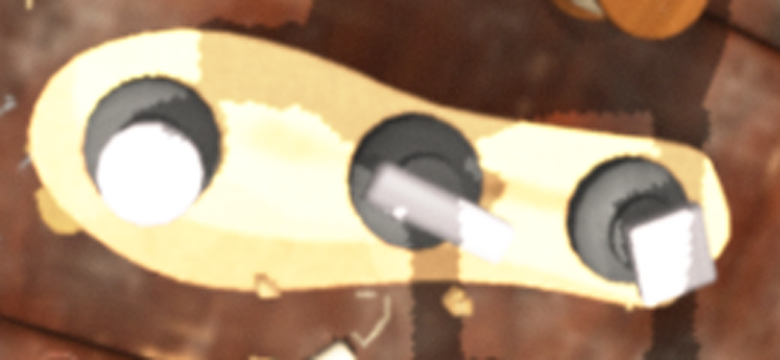

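Call:
move_arm:
  series:
    - [[-0.005,0.003,-0.02,0,0,0,0],[0,0,-0.03,0,0,0,0],[0,0,-0.03,0,0,0,0],[0,0,-0.03,0,0,0,0],[0,0,-0.03,0,0,0,0],[0,0,-0.02,0,0,0,0],[0,0,-0.006,0,0,0,0],[0,0,0,0,0,0,0],[0,0,0,0,0,0,0]]

```text
clock: 3.4
position: [0.4749, 0.2516, 0.0771]
ee_rot: [0.0, 0.989, 0.15, 0.0]
contact_force: [0.6, 0.2, 0.6]
width: 0.0002
```

```bash
python3 - <<'E'
from rig import manip
import cv2,numpy as np
s=manip.get_state();print(s["position"],s["contact_force"])
d=manip.get_image("wrist");cv2.imwrite("pics/w2.png",d["color"][:,:,::-1])
d["state"]=s;np.save("w2.npy",d,allow_pickle=True)
E
```

```text
[0.47488945 0.25157863 0.07714366] [0.55381824 0.24430333 0.59555456]
```

View pics/w2.png

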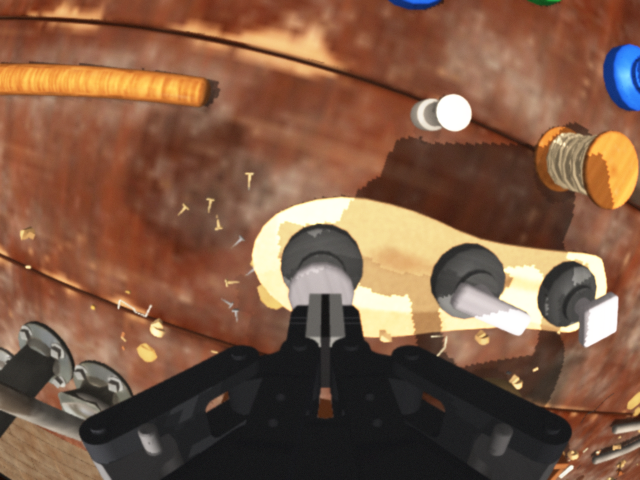

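```bash
python3 - <<'E'
from h import *
d=np.load("w2.npy",allow_pickle=True).item()
for p in ((321,255),(289,288),(353,288)):print(wpl(d,*p,.053).round(4))
E
```

```text
[0.4941 0.259  0.053 ]
[0.4742 0.2683 0.053 ]
[0.483  0.2402 0.053 ]
```

Tips are centred on the round cap within about 2 mm. I'll press in small steps.

Call:
move_arm:
  series:
    - [[0,0.001,-0.004,0,0,0,0],[0,0,-0.004,0,0,0,0],[0,0,-0.002,0,0,0,0],[0,0,-0.002,0,0,0,0],[0,0,-0.001,0,0,0,0],[0,0,-0.001,0,0,0,0],[0,0,-0.001,0,0,0,0],[0,0,-0.001,0,0,0,0],[0,0,0,0,0,0,0],[0,0,0,0,0,0,0]]

```text
clock: 4.28
position: [0.4745, 0.2532, 0.0603]
ee_rot: [0.0, 0.989, 0.151, 0.0]
contact_force: [-1.1, 0.2, 1.5]
width: -0.0002
```

Call:
move_arm:
  series:
    - [[0,0,-0.001,0,0,0,0],[0,0,-0.001,0,0,0,0],[0,0,-0.001,0,0,0,0],[0,0,-0.001,0,0,0,0],[0,0,-0.001,0,0,0,0]]

```text
clock: 4.7
position: [0.4745, 0.2532, 0.0553]
ee_rot: [-0.0, 0.989, 0.151, 0.0]
contact_force: [-0.8, 0.1, 2.8]
width: -0.0001
```

Call:
move_arm:
  series:
    - [[0,0,-0.001,0,0,0,0],[0,0,-0.001,0,0,0,0]]

```text
clock: 4.87
position: [0.4745, 0.2532, 0.0532]
ee_rot: [0.0, 0.989, 0.151, 0.0]
contact_force: [-0.6, 0.3, 2.8]
width: -0.0004
```

Call:
move_arm:
  series:
    - [[0,0,-0.0005,0,0,0,0],[0,0,-0.0005,0,0,0,0]]

```text
clock: 5.03
position: [0.4745, 0.2532, 0.0523]
ee_rot: [0.0, 0.989, 0.151, 0.0]
contact_force: [-0.3, -0.4, 5.8]
width: 0.0001
```

Call:
move_arm:
  series:
    - [[0,0,-0.0005,0,0,0,0],[0,0,-0.0005,0,0,0,0]]

```text
clock: 5.2
position: [0.4745, 0.2532, 0.0519]
ee_rot: [0.0, 0.989, 0.151, 0.0]
contact_force: [-1.7, -0.3, 10.1]
width: -0.0004
```

The force rose from 2.8 to 10 N at z≈0.052, which is the expected hard stop. I'll retreat, go to the square cap, and take a wrist look from height.

Call:
move_arm:
  series:
    - [[0,0,-0.0003,0,0,0,0],[0,0,0.002,0,0,0,0],[0,0,0.005,0,0,0,0],[0,0,0.02,0,0,0,0],[0,0,0.025,0,0,0,0],[0.0045,-0.028,0.01,0,0,0,0],[0.0045,-0.028,0,0,0,0,0],[0.0045,-0.028,0,0,0,0,0],[0.0045,-0.028,0,0,0,0,0],[0.0045,-0.028,0,0,0,0,0],[0.0045,-0.029,0,0,0,0,0],[0,0,-0.01,0,0,0,0],[0,0,-0.02,0,0,0,0],[0,0,-0.01,0,0,0,0],[0,0,0,0,0,0,0],[0,0,0,0,0,0,0]]

```text
clock: 6.53
position: [0.5007, 0.0846, 0.0724]
ee_rot: [-0.0, 0.989, 0.151, -0.001]
contact_force: [0.6, 0.6, 1.2]
width: 0.0
```

```bash
python3 - <<'E'
from rig import manip
import cv2,numpy as np
s=manip.get_state();print(s["position"],s["contact_force"])
d=manip.get_image("wrist");cv2.imwrite("pics/w3.png",d["color"][:,:,::-1])
d["state"]=s;np.save("w3.npy",d,allow_pickle=True)
d=manip.get_image("scene");cv2.imwrite("pics/s3.png",cv2.resize(d["color"][245:370,240:400,::-1],None,fx=4,fy=4,interpolation=2))
E
```

```text
[0.50074692 0.08455296 0.07235538] [0.6026582  0.58560699 1.17272267]
```

View pics/w3.png

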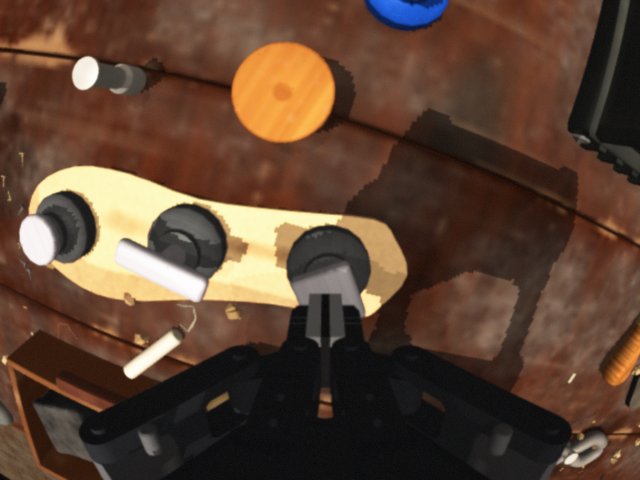

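View pics/s3.png

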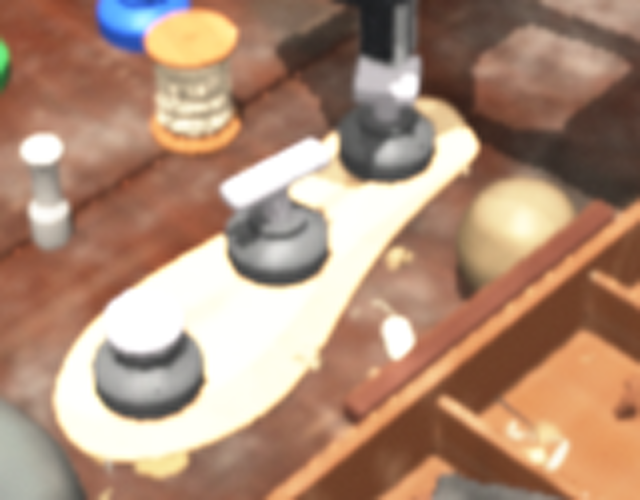

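Round cap has sunk in the scene view, with its foot still at crop (148,372). The tips are over the square cap, so I'll press.

Call:
move_arm:
  series:
    - [[0,0,-0.003,0,0,0,0],[0,0,-0.003,0,0,0,0],[0,0,-0.001,0,0,0,0],[0,0,-0.001,0,0,0,0],[0,0,-0.001,0,0,0,0],[0,0,-0.001,0,0,0,0],[0,0,-0.001,0,0,0,0],[0,0,-0.001,0,0,0,0],[0,0,0,0,0,0,0]]

```text
clock: 7.38
position: [0.5015, 0.0842, 0.061]
ee_rot: [-0.0, 0.989, 0.151, 0.0]
contact_force: [0.5, 0.2, 1.8]
width: -0.0001
```

Call:
move_arm:
  series:
    - [[0,0,-0.001,0,0,0,0],[0,0,-0.001,0,0,0,0],[0,0,-0.001,0,0,0,0],[0,0,-0.001,0,0,0,0],[0,0,-0.001,0,0,0,0],[0,0,-0.001,0,0,0,0]]

```text
clock: 7.88
position: [0.5015, 0.0842, 0.0549]
ee_rot: [0.0, 0.989, 0.151, 0.0]
contact_force: [-0.2, 0.9, 2.7]
width: -0.0005
```

Call:
move_arm:
  series:
    - [[0,0,-0.001,0,0,0,0],[0,0,-0.001,0,0,0,0],[0,0,-0.0005,0,0,0,0]]

```text
clock: 8.13
position: [0.5015, 0.0841, 0.0524]
ee_rot: [0.0, 0.989, 0.151, 0.0]
contact_force: [-0.0, 0.7, 4.3]
width: -0.0003
```

Call:
move_arm:
  series:
    - [[0,0,-0.0005,0,0,0,0],[0,0,-0.0004,0,0,0,0]]

```text
clock: 8.3
position: [0.5016, 0.0842, 0.052]
ee_rot: [0.0, 0.989, 0.151, 0.0]
contact_force: [-2.3, 0.7, 8.4]
width: 0.0
```

Call:
move_arm:
  series:
    - [[0,0,-0.0003,0,0,0,0],[0,0,0.002,0,0,0,0],[0,0,0.005,0,0,0,0],[0,0,0.02,0,0,0,0],[0,0,0.025,0,0,0,0],[-0.004,0.027,0.01,0,0,0,0],[-0.004,0.027,0,0,0,0,0],[-0.004,0.0263,0,0,0,0,0],[0,0,-0.01,0,0,0,0],[0,0,-0.02,0,0,0,0],[0,0,-0.01,0,0,0,0],[0,0,0,0,0,0,0],[0,0,0,0,0,0,0]]

```text
clock: 9.38
position: [0.4889, 0.1638, 0.0726]
ee_rot: [0.0, 0.989, 0.151, -0.001]
contact_force: [-0.0, 0.3, 0.4]
width: 0.0001
```

```bash
python3 - <<'E'
from rig import manip
import cv2,numpy as np
s=manip.get_state();print(s["position"],s["contact_force"])
d=manip.get_image("wrist");cv2.imwrite("pics/w4.png",d["color"][:,:,::-1])
d["state"]=s;np.save("w4.npy",d,allow_pickle=True)
d=manip.get_image("scene");cv2.imwrite("pics/s4.png",cv2.resize(d["color"][245:370,240:400,::-1],None,fx=4,fy=4,interpolation=2))
E
```

```text
[0.48890948 0.16375045 0.07255654] [-0.02726321  0.29583345  0.36324703]
```

View pics/w4.png

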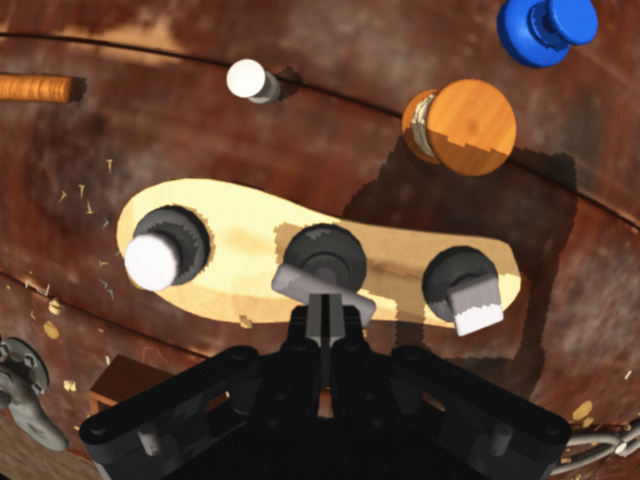

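View pics/s4.png

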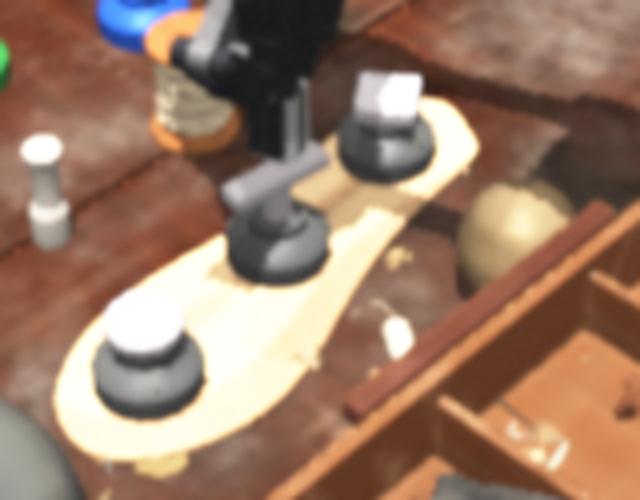

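The square cap has sunk and its foot is unmoved. The bar spans columns 272–375 (centre 324), with the tips at 325. I'll check across the bar.

```bash
python3 - <<'E'
from h import *
import cv2
d=np.load("w4.npy",allow_pickle=True).item()
for p in ((279,284),(283,264),(276,280),(368,320),(374,303)):print(p,wpl(d,*p,.053).round(4))
cv2.imwrite("pics/w4c.png",cv2.resize(d["color"][240:350,255:395,::-1],None,fx=5,fy=5,interpolation=2))
E
```

```text
(279, 284) [0.4909 0.1855 0.053 ]
(283, 264) [0.5007 0.1862 0.053 ]
(276, 280) [0.4924 0.1872 0.053 ]
(368, 320) [0.4853 0.1412 0.053 ]
(374, 303) [0.4945 0.1417 0.053 ]
```

View pics/w4c.png

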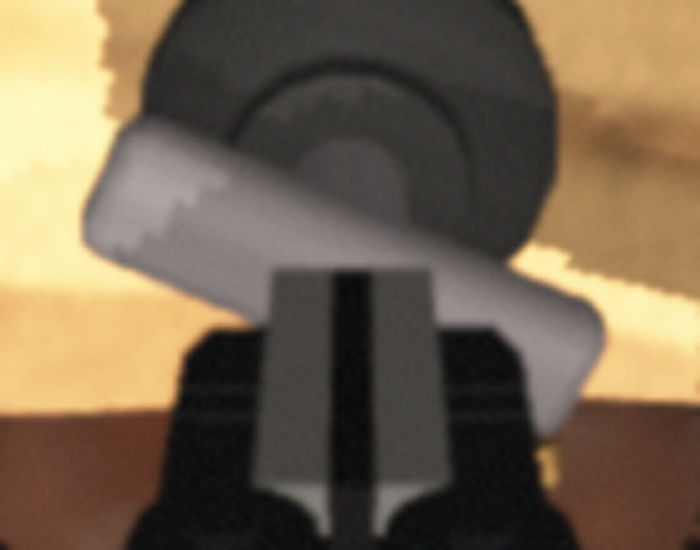

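```bash
python3 - <<'E'
from h import *
d=np.load("w4.npy",allow_pickle=True).item()
a=wpl(d,275,290.5,.053);b=wpl(d,303,303,.053);c=wpl(d,363.5,327,.053)
print(a,b,c)
u=(c-a)/np.linalg.norm(c-a);n=np.array([-u[1],u[0],0]);print(np.linalg.norm(c-a),(a+c)/2+.007*n,n)
E
```

```text
[0.48719597 0.1863765  0.053     ] [0.4850143  0.17260449 0.053     ] [0.48110312 0.14194736 0.053     ]
0.04484497328525246 [0.49108464 0.16321087 0.053     ] [ 0.99072738 -0.13586485  0.        ]
```

The bar centre comes out at about (0.4905, 0.1637), so I nudge +1 mm in x and press.

Call:
move_arm:
  series:
    - [[0.001,0,-0.003,0,0,0,0],[0,0,-0.003,0,0,0,0],[0,0,-0.001,0,0,0,0],[0,0,-0.001,0,0,0,0],[0,0,-0.001,0,0,0,0],[0,0,-0.001,0,0,0,0],[0,0,-0.001,0,0,0,0],[0,0,-0.001,0,0,0,0],[0,0,0,0,0,0,0]]

```text
clock: 10.23
position: [0.4905, 0.1644, 0.0614]
ee_rot: [0.0, 0.989, 0.151, 0.0]
contact_force: [-0.4, -1.1, 2.2]
width: 0.0001
```

Call:
move_arm:
  series:
    - [[0,0,-0.001,0,0,0,0],[0,0,-0.001,0,0,0,0],[0,0,-0.001,0,0,0,0],[0,0,-0.001,0,0,0,0],[0,0,-0.001,0,0,0,0],[0,0,-0.001,0,0,0,0]]

```text
clock: 10.73
position: [0.4905, 0.1644, 0.0552]
ee_rot: [0.0, 0.989, 0.151, 0.0]
contact_force: [0.1, -0.7, 3.1]
width: 0.0001
```

Call:
move_arm:
  series:
    - [[0,0,-0.001,0,0,0,0],[0,0,-0.001,0,0,0,0],[0,0,-0.0005,0,0,0,0]]

```text
clock: 10.98
position: [0.4905, 0.1644, 0.0527]
ee_rot: [0.0, 0.989, 0.151, 0.0]
contact_force: [-1.1, -1.1, 3.2]
width: -0.0001
```

Call:
move_arm:
  series:
    - [[0,0,-0.0005,0,0,0,0],[0,0,-0.0004,0,0,0,0]]

```text
clock: 11.15
position: [0.4906, 0.1644, 0.0522]
ee_rot: [0.0, 0.989, 0.151, 0.0]
contact_force: [-0.4, -1.7, 6.8]
width: 0.0001
```

Call:
move_arm:
  series:
    - [[0,0,-0.0005,0,0,0,0]]

```text
clock: 11.23
position: [0.4906, 0.1644, 0.0519]
ee_rot: [0.0, 0.989, 0.151, 0.0]
contact_force: [-1.5, -1.5, 8.7]
width: -0.0001
```

Call:
move_arm:
  series:
    - [[0,0,-0.0002,0,0,0,0],[0,0,0.002,0,0,0,0],[0,0,0.005,0,0,0,0],[0,0,0.02,0,0,0,0],[0,0,0.03,0,0,0,0],[0,0,0.03,0,0,0,0],[-0.01,0,0.03,0,0,0,0],[-0.01,-0.02,0.03,0,0,0,0],[-0.02,-0.03,0.02,0,0,0,0],[-0.02,-0.03,0,0,0,0,0],[-0.02,-0.03,0,0,0,0,0],[-0.02,-0.03,0,0,0,0,0],[-0.02,-0.03,0,0,0,0,0],[-0.01,-0.03,0,0,0,0,0],[0,-0.03,0,0,0,0,0],[0,-0.03,0,0,0,0,0],[0,-0.03,0,0,0,0,0],[0,0,0,0,0,0,0]]

```text
clock: 12.73
position: [0.3611, -0.1304, 0.2186]
ee_rot: [0.002, 0.989, 0.148, 0.0]
contact_force: [0.2, -0.1, 0.3]
width: 0.0
```

```bash
python3 - <<'E'
from rig import manip
import cv2,numpy as np
s=manip.get_state();print(s["clock"],s["position"],s["contact_force"])
T=manip.get_image("top");S=manip.get_image("scene")
cv2.imwrite("pics/t5.png",cv2.resize(T["color"][215:325,195:355,::-1],None,fx=5,fy=5,interpolation=2))
cv2.imwrite("pics/s5.png",cv2.resize(S["color"][245:370,240:400,::-1],None,fx=4,fy=4,interpolation=2))
E
```

```text
12.7333 [ 0.3610708  -0.13035082  0.21855877] [ 0.20277403 -0.10751057  0.30626576]
```

View pics/t5.png

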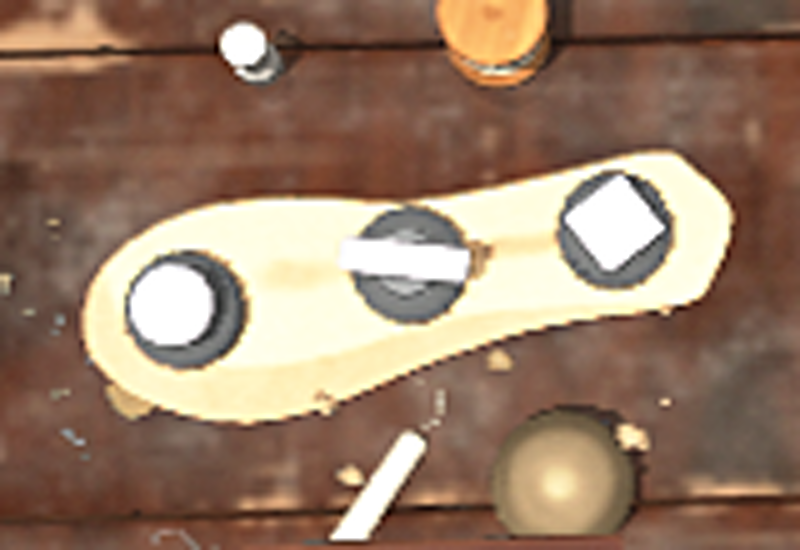

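View pics/s5.png

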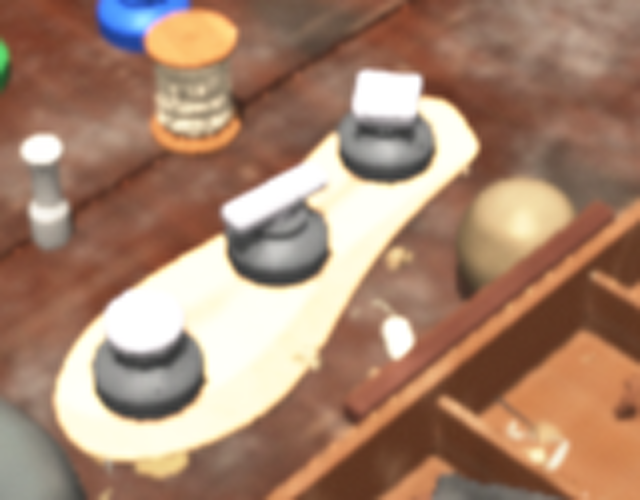

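All three caps sit about 20 crop pixels lower than before in the scene view. The feet, at top crop (187,310), (411,265) and (615,229), and the bystanders haven't moved. I'm handing the job in.

```bash
python3 - <<'E'
from rig import manip
print(manip.sign_off())
E
```

```text
the job is handed in; nothing more can be done
None
```

I pushed all three plungers down with the closed fingertips, in the order round, square, bar, and handed the job in at about 13 s of the 40 s allowed.

- **Force:** each plunger moved at about 3 N. The force then climbed at a TCP height of about 0.052 m, where the hard stop was expected. The last readings before each retreat were 10.1 N for the round cap, 8.4 N for the square and 8.7 N for the bar. I added a further 0.2–0.3 mm to each press.
- **Final pictures:** the top and scene views show all three caps sunk. By eye, the feet, sole and nearby bystanders are where they started; the awl was outside the final crops. The arm was clear of everything, at 0.22 m height.
- **Disagreements:** the cameras differed by 2–4 mm on the cap centres, most on the bar. The close-up edge readings of the round cap were off by about 5 mm because its side face was included, so I kept the earlier estimate.

No check failed. I judged "fully down" from force, height and pictures, because the plunger travel can't be read directly.

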